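Pack and press a lap-joint test piece in its bonding fixture

ROBOT

A 6-joint arm with a two-finger parallel gripper is mounted at the origin on a cart in front of the work surface, level with it; the furniture and walls round the work are solid. World frame = base frame: x ahead of the robot, y to its left, z up, the work surface at z = 0. Lengths are in m, angles in rad, forces in N, time in s.
With the tool pointing down it reaches from about 0.25 to 0.775 m from the base axis. Payload 4 kg.
Tool frame: the origin (TCP) lies at the very end of the fingers, on their centre line; the grasp point (between the pads) lies 19 mm behind it (robot.hold_point_z is the distance from the TCP to the grasp point, in m); z points along the fingers, y is the line along which they close (so a half turn about z gives the same grasp; the last joint's range is limited). The gripper opens to 94 mm and grips with 3 to 60 N. Pads are 16 mm wide; open, the fingers measure 119 mm over their backs; the gripper's body (75 mm by 177 mm) begins 78 mm behind the grasp point.
Start: joints at [1.09, 0.087, 1.371, -0, 1.684, -0.103], TCP at [0.203, 0.511, 0.206] pointing down, gripper open.
Joint ranges: [-3.1, 3.1], [-0.76, 2.03], [0.27, 2.55], [-1.08, 4.22], [0.17, 2.65], [-2.57, 2.57]. Speed limits (rad/s): [2.79, 2.79, 3.14, 3.14, 3.14, 3.14].

INTERFACE

Orientations are given as [roll, pitch, yaw] about the fixed x, y, z axes, in that order (R = Rz(yaw) Ry(pitch) Rx(roll)).
In Python, from bench import robot gives the robot as it stands.
- The arm moves only by the tool carry_out, never from a script. Its argument "steps" is a list of rows, each a list of 3 entries, a list of its own where there are three numbers: the shift along the tool's x, y, z in m, then the turn about the tool's z in units of 10 degrees (1.0 is 10 degrees), then the closure, from -1 (fully open) to 1 (shut). In form: [[[tx, ty, tz], roll, jaw], ...]. A call has 1 to 10 rows; each row is the pose to reach, as a shift and turn from the pose commanded when the call began, along the tool's axes at that moment; what a row does not reach only later rows make up. A row lasts 1/8 s, in which the tool goes at most 62.5 mm and 10.7 degrees, less where a joint would pass 70% of its speed; a pose out of reach is approached as far as the arm can. A call with a gripper value outside its range is refused whole. The fingers move at their own pace and stop on an object; the grip force is fixed at half the most. Time passes only in rows, so rows that repeat a pose let the fingers close. It gives the time, the measured TCP pose, the force, the opening and the grip force at its end, in the units of the state.
- robot.get_obs(): the state, without advancing time (a new reading comes with each control period).
- robot.snapshot(name): name is "scene" or "top"; returns a dict with "image" (420x560x3 uint8, red, green, blue), "z_map" (420x560 float32, m along the optical axis (not along the pixel's ray), 0 where there is no reading), "mtx" (3x3 intrinsics, pixels), "R" (3x3) and "t" (3): a world point X has camera coordinates R X + t. Camera axes: x right, y down, z forward; pixel columns grow to the right and rows downward; lengths in m; the calibration is good to about 2 mm. A picture is of the moment at which its call begins.
- robot.close_job(): hands the job in; it is judged then, once.
The state is a dict: "time": time; "joint_positions": joint angles; "qvel": joint speeds; "joint_torque": joint torques, N m; "tool_pos": TCP position; "ee_rot": TCP orientation; "wrist_force": force on the tool from outside, world axes, zero at the start; "wrist_torque": the same for the moment, N m; "width": finger opening in m; "finger_force": force on a finger pad.
Only numpy, scipy, OpenCV 4.12 (cv2) and the standard library are available. Lean on these libraries where they do the work, as an engineer would, in place of code of your own. Each camera call takes 0.05 s, during which the arm holds its last target. There are 200 camera calls.

TASK

In the dark grey bonding fixture a white tile is propped by an orange wedge above the film on the blue plate. From the open front, slide the brass packing bar (not the thicker steel one) along the base under the raised tile, between blue plate and wedge, until it meets the back fence; then draw the wedge out and put it down on the bench off the fixture. Last, press the tile flat with shut fingers over the blue plate and finish while still pressing firmly; leave the steel bar, the bottle and the timer alone.

Things in the scene. Friction and masses are not known exactly. Their poses are not given: they have to be found in the camera images.
- fixture: Fixed dark grey base plate, 86 (x) x 174 (y) x 10 mm, origin at the centre of its underside on the bench. Its x points across it from the open front to the back fence, its y along it from the blue plate's end to the wedge's end, z up. The fence stands at the back from y = -84 to +36 mm, inner face at x = 25.75 mm, top at z = 34 mm
- lower_plate: Blue metal plate fixed on the base, 50 x 55 x 14 mm, origin at the centre of its underside (fixture x = 0, y = -52.5, z = 10 mm), top at z = 24 mm. The yellow film on it does not stick. A stop (top z = 31 mm) lies over it at fixture y = -71 to -56 mm. Steel pins, 5 mm thick, stand at fixture x = -28, y = -49 and -17 mm, tops z = 32 mm; the front is open from y = -14 mm on
- joint_spot (a point): Point in the middle of the overlap, where to press: fixture x = 0, y = -40 mm, at the height of the tile's upper face when the tile lies flat (32 mm above the bench)
- packing_spot (a point): Where the brass bar's centre lies once it is fully in and on the base plate: fixture x = -22.25, y = 19.5, z = 17 mm. The bar then lies along the fixture's x, its inner end at the fence, 47 mm of it sticking out in front of the tile, about 10 mm clear of the wedge
- tile_center (a point): Centre of the loose white ceramic tile, 50 (x) x 110 (y) x 8 mm, 0.12 kg; its axes lie along the fixture's. At the start its one end rests on the blue plate by the stop, the other (+y) on the wedge, 5.5 mm too high (tilt 0.05 rad). Where the brass bar goes, the gap below it is about 17 to 18 mm above the base plate
- tile: The same tile; origin at the centre of its underside
- packing_bar_center (a point): Centre of the loose brass packing bar, 96 (x) x 20 (y) x 14 mm, as thick as the blue plate, 0.15 kg, both ends alike; it lies flat on the bench in front of the small case, in one of two places that it shares with the thick bar
- thick_bar_center (a point): Centre of the bright steel bar, 96 (its x) x 20 (its y) x 20 mm: too thick for the gap, not to be used or moved
- wedge_center (a point): Point in the middle of the loose orange plastic wedge, 11 mm above its flat underside. 24 (x) x 60 (y) mm, 0.04 kg: 16.3 mm high at its own y = -30 mm, rising evenly to 28.3 mm at y = +30 mm. It lies on the base plate along the fixture's y, thin end 16 mm under the tile's free end, 44 mm sticking out
- wedge: The same wedge; origin at the centre of its underside
- bottle_pe: White plastic bottle with a blue cap, 60 mm across, 132 mm high, standing behind the fixture; origin at the centre of its base; leave it
- timer: Light grey square timer with coloured buttons, 62 x 62 x 18 mm, lying to the right of the bars; origin at the centre of its underside; leave it
There are look-alikes about, which are no part of the job. There is more than one size of the part that bears packing_bar_center; the job needs the larger.

How it is judged:
On the way, in this order (a step that is already met when the one before it is completed fails the run):
1. the brass bar lies under the propped tile, its end at the fence, while the wedge is still in place (x of packing_bar_center in the frame of fixture above -0.028 m and y of packing_bar_center in the frame of fixture between -0.008 and 0.04 m and z of packing_bar_center in the frame of fixture below 0.021 m and angle between the x axis of packing_bar_center and the x axis of fixture, either way round below 0.2 rad and horizontal distance between wedge_center and tile_center below 0.085 m), for 0.2 s.
2. the wedge lies on the bench off the fixture and the tile lies flat on the blue plate and the bar (contact force between wedge and fixture below 0.05 N and height (world z) of wedge_center below 0.017 m and contact force between wedge and the fingers below 0.1 N and angle between tile_center's own z axis and vertical below 0.025 rad), for 0.2 s.
At the end, for the whole second after the job is handed in: Fingers press the tile with over 3 N, over 3 N reaching the blue plate; tile flat within 0.025 rad, in place within 8 mm; brass bar under it, end within 6 mm of the fence, at most some 20 mm sideways of packing_spot; wedge at rest on the bench, not touching the fixture (contact force between tile and lower_plate above 3 N and contact force between the fingers and tile above 3 N and angle between tile_center's own z axis and vertical below 0.025 rad and z of tile_center in the frame of fixture below 0.03 m and y of tile_center in the frame of fixture between -0.008 and 0.008 m and angle between the y axis of tile_center and the y axis of fixture, either way round below 0.08 rad and x of packing_bar_center in the frame of fixture above -0.028 m and y of packing_bar_center in the frame of fixture between -0.008 and 0.04 m and z of packing_bar_center in the frame of fixture below 0.021 m and angle between the x axis of packing_bar_center and the x axis of fixture, either way round below 0.2 rad and contact force between wedge and fixture below 0.05 N and height (world z) of wedge_center below 0.017 m and linear speed of wedge below 0.02 m/s); the arm keeps its last pose, push and grip.
It fails at once if the thick bar is moved more than 20 mm (distance of thick_bar_center from where it was at the start of the episode above 0.02 m).
It fails at once if the bottle or the timer is moved more than 20 mm (distance of any of bottle_pe, timer from where it was at the start of the episode above 0.02 m).
It also fails if it takes over 64 s, if anything falls off the work surface, if the arm or the gripper's body presses on something with over 40 N, if the wrist force passes 120 N, or if a joint passes its speed limit or range.

## Working session

There is one attempt and no reset: what is moved stays moved. The work goes in short steps, Python scripts to look and compute and a tool call to move; the robot and the scene stay as the last step left them, time stands still between calls to the robot, and variables do not carry over. Pictures are saved under pics/ and viewed, at most 10 in all, crops included, and the job is handed in when it is done.

Besides the shell and the picture viewer there is one more tool, called in YAML: its name, and indented under it one key for each argument. carry_out: Moves the arm, as the interface text tells. Its arguments: {"type":"object","properties":{"steps":{"type":"array","items":{"type":"array"}}},"required":["steps"]}

```bash
mkdir -p pics; ls; python3 - <<'E'
from bench import robot
import cv2,pickle
print(robot.get_obs())
for n in("scene","top"):
    s=robot.snapshot(n); pickle.dump(s,open(n+'.pkl','wb'))
    cv2.imwrite(f'pics/{n}0.png',s['image'][:,:,::-1]); print(n,s['mtx'],s['R'],s['t'])
E
```

```text
pics
{'time': 0.0, 'joint_positions': array([ 1.08991450e+00,  8.79438063e-02,  1.37222167e+00,  1.11053672e-05,
        1.68358673e+00, -1.03113555e-01]), 'qvel': array([-1.99730950e-03,  2.40799262e-04, -1.34516262e-05,  2.33709843e-03,
        9.50266838e-06,  1.86717460e-04]), 'joint_torque': array([-5.05142270e-04, -3.40175772e+01, -3.02430296e+01,  7.16672279e-02,
        3.29330668e-02, -1.76383292e-04]), 'tool_pos': array([0.20262439, 0.51073913, 0.20432682]), 'ee_rot': array([-3.13944572e+00, -2.33262620e-04,  2.76382537e+00]), 'wrist_force': array([-0.53035613, -0.9025978 ,  0.2754107 ]), 'wrist_torque': array([ 0.03249467,  0.00686461, -0.01932765]), 'finger_force': 0.0, 'width': 0.09416659616609208}
scene [[507.5862606    0.         281.88976609]
 [  0.         507.5862606  204.72994283]
 [  0.           0.           1.        ]] [[-0.87630399 -0.48155962  0.01384382]
 [-0.27073536  0.46848675 -0.84096524]
 [ 0.39848925 -0.74068921 -0.54091202]] [0.56006555 0.16501286 1.28103364]
top [[486.96971542   0.         282.33089517]
 [  0.         486.96971542 211.7057196 ]
 [  0.           0.           1.        ]] [[-0.00246928 -0.99988044  0.01526433]
 [-0.99682355  0.00124605 -0.07963204]
 [ 0.0796035  -0.01541247 -0.99670745]] [0.09456897 0.56187354 1.13173704]
```

View pics/scene0.png

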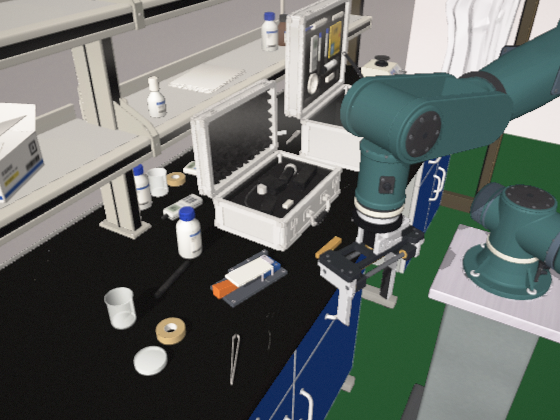

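View pics/top0.png

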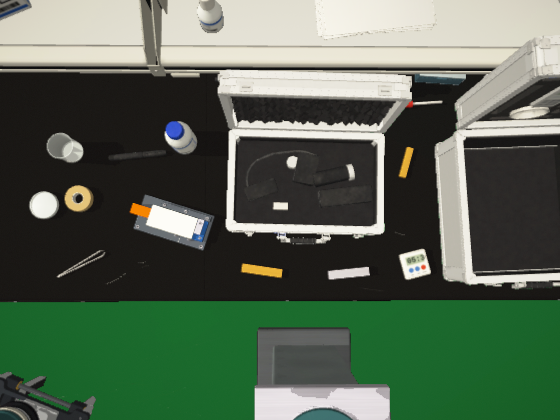

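The scene view shows the fixture at about (250,277), with the wedge at its near-left end (225,287), the bottle behind it at (190,232), and a bar at (329,247). The top view shows the fixture centre at about (173,222), the wedge at (140,210), brass bars at (262,271) and a smaller one at (406,162), steel at (348,272), and the timer at (415,264).

```bash
cat >h.py <<'E'
import numpy as np,cv2
from bench import robot
def cloud(s):
    K=s['mtx'];z=s['z_map'];v,u=np.indices(z.shape)
    c=np.stack([(u-K[0,2])/K[0,0]*z,(v-K[1,2])/K[1,1]*z,z],-1)
    P=(c-s['t'])@s['R']; P[z==0]=np.nan; return P
def ray(s,uv,h):
    uv=np.atleast_2d(uv).astype(float)
    d=np.c_[uv,np.ones(len(uv))]@np.linalg.inv(s['mtx']).T@s['R']; o=-s['R'].T@s['t']
    return o+d*((h-o[2])/d[:,2])[:,None]
def rect(s,mask,h):
    """largest blob of mask -> world centre, long/short sizes, long-axis angle at height h"""
    cs,_=cv2.findContours(mask.astype(np.uint8),cv2.RETR_EXTERNAL,cv2.CHAIN_APPROX_NONE)
    c=max(cs,key=cv2.contourArea)[:,0]
    X=ray(s,c,h)[:,:2]; (cx,cy),(w,l),a=cv2.minAreaRect((X*1000).astype(np.float32))
    if l>w: a+=90; w,l=l,w
    a=(a+90)%180-90
    return np.round([cx,cy,w,l,a],1)
def win(s,u0,u1,v0,v1):
    m=np.zeros(s['z_map'].shape,bool); m[v0:v1,u0:u1]=1; return m
E
python3 - <<'E'
from h import *
import pickle
s=pickle.load(open('top.pkl','rb')); P=cloud(s); hsv=cv2.cvtColor(s['image'],cv2.COLOR_RGB2HSV)
H,S,V=[hsv[...,i].astype(int) for i in range(3)]
def hgt(m): return np.round(np.nanpercentile(P[m][:,2],[10,50,90]),4)
o=(S>120)&(V>80)&(H<30)
for n,w,h in(('barA',win(s,230,295,255,290),.014),('barsmall',win(s,395,420,140,185),.014)):
    m=o&w; print(n,rect(s,m,h),hgt(m),m.sum())
m=(V>110)&win(s,315,380,258,288); print('steel',rect(s,m,.02),hgt(m))
m=o&(H<14)&win(s,120,160,195,225);print('wedge',rect(s,m,.025),hgt(m),np.median(H[m]))
m=(V>150)&(S<60)&win(s,135,215,190,250);print('tile',rect(s,m,.035),hgt(m))
m=(P[...,2]>.006)&win(s,115,225,188,255);print('fixture',rect(s,m,.02),hgt(m))
c=s['image'][180:290,110:300,::-1]; cv2.imwrite('pics/c1.png',cv2.resize(c,None,fx=4,fy=4,interpolation=cv2.INTER_CUBIC))
E
```

```text
barA [424.1 143.7  97.8  22.2  81.7] [0.0012 0.0126 0.0157] 394
barsmall [ 682.6 -204.6   76.9   18.6  -16.7] [0.0024 0.0093 0.0126] 242
steel [417.6 -61.4  97.2  21.4 -84.5] [0.0146 0.0187 0.0218]
wedge [549.7 415.1   2.3   0.   89.9] [-0.0029  0.0078  0.0311] 13.0
tile [535.3 345.6 127.8  54.1  72.6] [0.0289 0.0336 0.0373]
fixture [541.3 359.2 193.3  86.5  72.5] [0.0082 0.0307 0.0363]
```

View pics/c1.png

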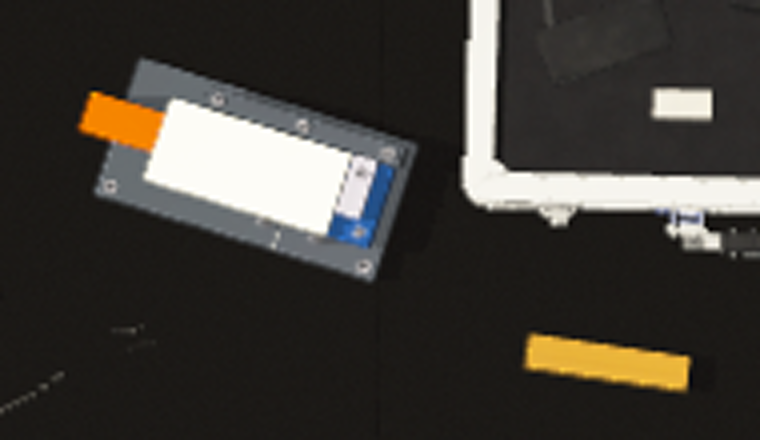

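The crop shows the fixture's base corners at (140,58), (417,145), (372,282) and (95,193), in 4x crop pixels. The wedge sticks out at the left and the brass bar is at (608,362).

```bash
python3 - <<'E'
from h import *
import pickle
s=pickle.load(open('top.pkl','rb'))
f=lambda p:np.array(p)/4.+[110,180]-.4
q=ray(s,f([(140,58),(417,145),(372,282),(95,193)]),.01)[:,:2]
print('fix corners',q.round(4),'c',q.mean(0))
L=q[0]-q[1]+q[3]-q[2]; W=q[0]-q[3]+q[1]-q[2]
print(np.linalg.norm(L)/2,np.linalg.norm(W)/2,np.degrees(np.arctan2(L[1],L[0])),np.degrees(np.arctan2(W[1],W[0])))
t=ray(s,f([(172,97),(145,182)]),.038)[:,:2]; u=ray(s,f([(352,153),(328,237)]),.0325)[:,:2]; print('tile',t.round(4),u.round(4),(t.mean(0)+u.mean(0))/2)
w=ray(s,f([(91,91),(78,131)]),.038)[:,:2]; print('wedge end',w.round(4),w.mean(0))
c=q.mean(0); a=np.arctan2(L[1],L[0])-np.pi/2
R=np.array([[np.cos(a),-np.sin(a)],[np.sin(a),np.cos(a)]])
print('a',a); print('tile in fix',((t.mean(0)+u.mean(0))/2-c)@R,'wedgeend',(w.mean(0)-c)@R)
b=ray(s,f([(526,334),(689,355),(687,391),(526,369)]),.014)[:,:2];print('bar',b.round(4),b.mean(0))
E
```

```text
fix corners [[0.6056 0.4223]
 [0.5533 0.2568]
 [0.4719 0.2827]
 [0.525  0.4473]] c [0.5389199  0.35228803]
0.17331805141978987 0.08492365027672814 72.29574715901789 -17.444795229376087
tile [[0.5795 0.3958]
 [0.53   0.4105]] [[0.547  0.2918]
 [0.498  0.3052]] [0.53862169 0.35084603]
wedge end [[0.583  0.4429]
 [0.5597 0.4499]] [0.57135806 0.44635299]
a -0.3089975036806978
tile in fix [ 0.00015443 -0.0014644 ] wedgeend [0.00229634 0.0994745 ]
bar [[0.441  0.1911]
 [0.4284 0.0949]
 [0.4073 0.0961]
 [0.4205 0.191 ]] [0.42432091 0.14326194]
```

```bash
cat >>h.py <<'E'
FC=np.array([.539,.3523]);FA=-.309
def w2(x,y,c=FC,a=FA): return c+np.array([np.cos(a)*x-np.sin(a)*y,np.sin(a)*x+np.cos(a)*y])
def Rm(e):
    from scipy.spatial.transform import Rotation as T
    return T.from_euler('xyz',e).as_matrix()
def go(p,yawdeg=None):
    o=robot.get_obs();R=Rm(o['ee_rot']);d=R.T@(np.array(p)-o['tool_pos'])
    y=np.degrees(o['ee_rot'][2]); t=0 if yawdeg is None else -(((yawdeg-y)+180)%360-180)/10
    print('shift',d.round(4),'turn',round(t,3),'now',o['tool_pos'].round(4),'yaw',y.round(1),'F',o['wrist_force'].round(1),'w',round(o['width'],4),'t',o['time'])
E
python3 - <<'E'
from h import *
import pickle
go([.428,.169,.08],81.9)
s=pickle.load(open('top.pkl','rb')); print(ray(s,[(177,131)],.132), (ray(s,[(177,131)],.132)[0,:2]-FC)@np.array([[np.cos(FA),-np.sin(FA)],[np.sin(FA),np.cos(FA)]]))
E
```

```text
shift [-0.3355 -0.2343  0.1248] turn 7.646 now [0.2027 0.5108 0.2045] yaw 158.4 F [-0.   0.2 -0.2] w 0.0939 t 0.1
[[0.72862595 0.32262906 0.132     ]] [0.18966803 0.02940075]
```

carry_out:
  steps:
    - [[-0.1,-0.07,0.02],2,-1]
    - [[-0.2,-0.14,0.05],4,-1]
    - [[-0.3355,-0.2343,0.1],7.65,-1]
    - [[-0.3355,-0.2343,0.1],7.65,-1]
    - [[-0.3355,-0.2343,0.1],7.65,-1]
    - [[-0.3355,-0.2343,0.1],7.65,-1]
    - [[-0.3355,-0.2343,0.12],7.65,-1]
    - [[-0.3355,-0.2343,0.125],7.65,-1]
    - [[-0.3355,-0.2343,0.125],7.65,-1]
    - [[-0.3355,-0.2343,0.125],7.65,-1]

```text
time: 1.35
tool_pos: [0.4283, 0.171, 0.0815]
ee_rot: [3.14, -0.001, 1.431]
wrist_force: [1.6, 0.0, 0.2]
width: 0.0943
finger_force: 0.0
```

```bash
python3 - <<'E'
from h import *
go([.428,.169,.003],81.9)
E
```

```text
shift [-0.0021 -0.0002  0.0785] turn 0.011 now [0.4283 0.171  0.0815] yaw 82.0 F [1.6 0.  0.2] w 0.0943 t 1.35
```

carry_out:
  steps:
    - [[-0.001,0,0.04],0,-1]
    - [[-0.002,0,0.07],0,-1]
    - [[-0.002,0,0.078],0,-1]
    - [[-0.002,0,0.078],0,-1]
    - [[-0.002,0,0.078],0,1]
    - [[-0.002,0,0.078],0,1]
    - [[-0.002,0,0.078],0,1]
    - [[-0.002,0,0.078],0,1]
    - [[-0.002,0,0.078],0,1]
    - [[-0.002,0,0.078],0,1]

```text
time: 2.6
tool_pos: [0.428, 0.1677, 0.0024]
ee_rot: [-3.141, -0.0, 1.428]
wrist_force: [-0.0, 0.1, 0.6]
width: 0.0371
finger_force: 0.0
```

```bash
python3 - <<'E'
from h import *
go([.428,.169,.06],81.9)
E
```

```text
shift [ 0.0013 -0.0002 -0.0576] turn -0.005 now [0.428  0.1677 0.0024] yaw 81.8 F [-0.   0.1  0.6] w 0.0371 t 2.6
```

carry_out:
  steps:
    - [[0,0,0],0,1]
    - [[0,0,0],0,1]
    - [[0,0,0],0,1]
    - [[0,0,0],0,1]
    - [[0,0,-0.02],0,1]
    - [[0,0,-0.04],0,1]
    - [[0,0,-0.057],0,1]
    - [[0,0,-0.057],0,1]

```text
time: 3.6
tool_pos: [0.4292, 0.168, 0.0609]
ee_rot: [3.139, -0.001, 1.429]
wrist_force: [0.7, 0.0, -1.9]
width: 0.0194
finger_force: 30.0
```

```bash
python3 - <<'E'
from h import *
go(np.r_[w2(-.048-.085,.0195),.04],162.3)
s=robot.snapshot('top'); P=cloud(s); hsv=cv2.cvtColor(s['image'],cv2.COLOR_RGB2HSV).astype(int)
m=(hsv[...,1]>120)&(hsv[...,2]>60)&(hsv[...,0]<30)&win(s,215,300,230,290)
print(m.sum(),np.nanmedian(P[m],0)); print(rect(s,m,.07))
s=robot.snapshot('scene');cv2.imwrite('pics/s2.png',cv2.resize(s['image'][170:320,200:420,::-1],None,fx=3,fy=3))
E
```

```text
shift [ 0.2393 -0.0454  0.0211] turn -8.045 now [0.4292 0.168  0.0609] yaw 81.9 F [ 0.7  0.  -1.9] w 0.0194 t 3.6
47 [0.42463303 0.09987969 0.07139095]
[ 4.19e+02  1.01e+02  2.01e+01  1.12e+01 -1.00e-01]
```

View pics/s2.png

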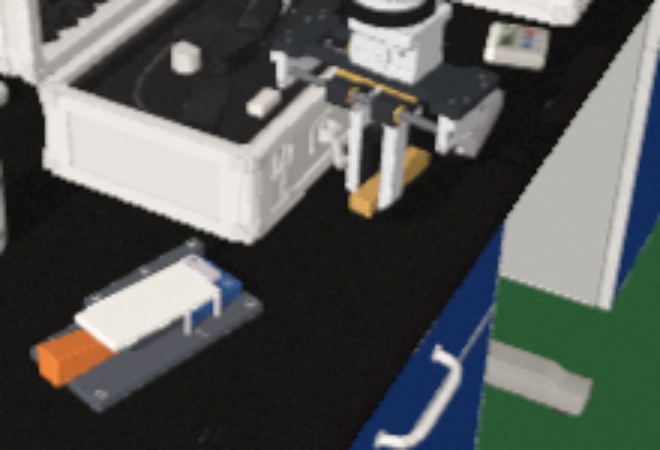

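The bar is gripped level between the fingers at about (385,180) in the crop. The fixture and wedge are unchanged.

carry_out:
  steps:
    - [[0.06,-0.01,0],0,1]
    - [[0.12,-0.02,0],-0.5,1]
    - [[0.17,-0.03,0],-1.5,1]
    - [[0.22,-0.04,0],-2.5,1]
    - [[0.24,-0.045,0.01],-3.5,1]
    - [[0.24,-0.045,0.015],-4.5,1]
    - [[0.24,-0.045,0.02],-5.5,1]
    - [[0.24,-0.045,0.02],-6.5,1]
    - [[0.24,-0.045,0.02],-7.5,1]
    - [[0.24,-0.045,0.02],-8.05,1]

```text
time: 4.95
tool_pos: [0.4166, 0.411, 0.0377]
ee_rot: [-3.139, -0.002, 2.837]
wrist_force: [-0.1, 0.3, -1.0]
width: 0.0196
finger_force: 30.0
```

carry_out:
  steps:
    - [[0,0,0],0,1]
    - [[0,0,0],0,1]
    - [[0,0,0],0,1]

```text
time: 5.32
tool_pos: [0.4173, 0.4116, 0.0392]
ee_rot: [-3.141, -0.0, 2.833]
wrist_force: [-0.7, 0.0, -0.5]
width: 0.0196
finger_force: 30.0
```

```bash
python3 - <<'E'
from h import *
go(np.r_[w2(-.048-.085,.0195),.0138],162.3)
s=robot.snapshot('scene');cv2.imwrite('pics/s3.png',cv2.resize(s['image'][210:340,180:380,::-1],None,fx=4,fy=4))
E
```

```text
shift [-0.0009  0.      0.0254] turn 0.001 now [0.4173 0.4116 0.0392] yaw 162.3 F [-0.7  0.  -0.5] w 0.0196 t 5.325
```

View pics/s3.png

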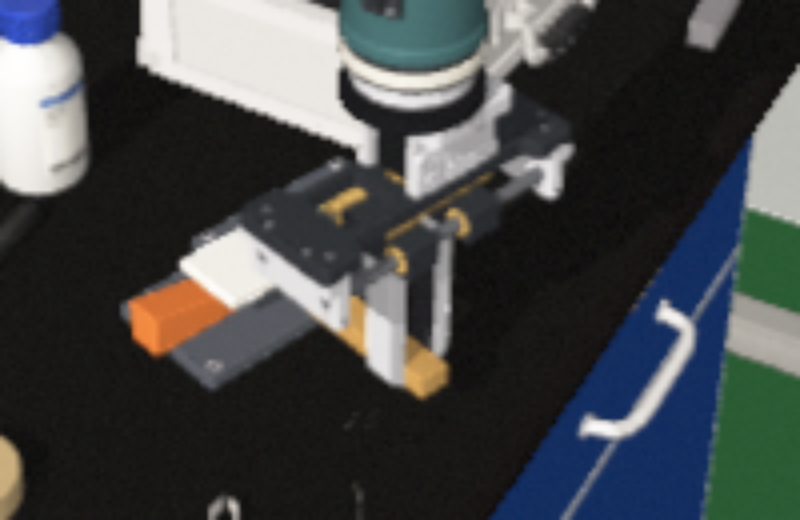

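The bar lies in front of the fixture, aligned with its x axis and at the right y, clear of the wedge. Next I descend and slide it in.

carry_out:
  steps:
    - [[0,0,0.015],0,1]
    - [[0,0,0.025],0,1]
    - [[0,0,0.025],0,1]
    - [[-0.01,0,0.025],0,1]
    - [[-0.02,0,0.025],0,1]
    - [[-0.03,0,0.025],0,1]
    - [[-0.03,0,0.025],0,1]

```text
time: 6.25
tool_pos: [0.4473, 0.4023, 0.0148]
ee_rot: [3.141, 0.001, 2.832]
wrist_force: [-0.3, -0.9, -1.7]
width: 0.0198
finger_force: 30.0
```

```bash
python3 - <<'E'
from h import *
go(np.r_[w2(-.048,.0195),.0135],162.3)
E
```

```text
shift [-0.0545 -0.0002  0.0013] turn -0.003 now [0.4473 0.4023 0.0148] yaw 162.3 F [-0.3 -0.9 -1.7] w 0.0198 t 6.25
```

carry_out:
  steps:
    - [[-0.008,0,0.001],0,1]
    - [[-0.016,0,0.001],0,1]
    - [[-0.024,0,0.001],0,1]
    - [[-0.032,0,0.001],0,1]
    - [[-0.04,0,0.001],0,1]
    - [[-0.046,0,0.001],0,1]
    - [[-0.046,0,0.001],0,1]

```text
time: 7.12
tool_pos: [0.4904, 0.3885, 0.0135]
ee_rot: [3.141, -0.0, 2.833]
wrist_force: [-0.2, 0.1, -0.9]
width: 0.02
finger_force: 30.0
```

```bash
python3 - <<'E'
from h import *
go(np.r_[w2(-.048,.0195),.0135],162.3)
E
```

```text
shift [-0.0093 -0.0002 -0.    ] turn 0.002 now [0.4904 0.3885 0.0135] yaw 162.3 F [-0.2  0.1 -0.9] w 0.02 t 7.125
```

Now creep to the fence, watching the force.

carry_out:
  steps:
    - [[-0.003,0,0],0,1]
    - [[-0.006,0,0],0,1]
    - [[-0.008,0,0],0,1]
    - [[-0.01,0,0],0,1]
    - [[-0.011,0,0],0,1]

```text
time: 7.75
tool_pos: [0.4991, 0.3857, 0.0133]
ee_rot: [-3.141, -0.003, 2.834]
wrist_force: [-4.7, 1.1, -0.6]
width: 0.0196
finger_force: 30.0
```

carry_out:
  steps:
    - [[-0.001,0,0],0,1]
    - [[-0.002,0,0],0,1]
    - [[-0.002,0,0],0,1]

```text
time: 8.12
tool_pos: [0.4991, 0.3856, 0.0131]
ee_rot: [-3.14, -0.006, 2.835]
wrist_force: [-7.1, 2.4, 0.8]
width: 0.0197
finger_force: 30.0
```

carry_out:
  steps:
    - [[0.002,0,0.0005],0,1]
    - [[0.002,0,0.0005],0,0.1]
    - [[0.002,0,0],0,0.1]
    - [[0.002,0,0],0,0.1]
    - [[0.002,0,0],0,0.1]
    - [[0.002,0,-0.04],0,0.1]
    - [[0.002,0,-0.09],0,0.1]
    - [[0.01,0,-0.14],0,0.1]
    - [[0.06,0,-0.15],0,0.1]
    - [[0.1,0,-0.15],0,0.1]

```text
time: 9.38
tool_pos: [0.4069, 0.4159, 0.1659]
ee_rot: [3.138, 0.002, 2.833]
wrist_force: [-0.7, -0.3, -0.7]
width: 0.0421
finger_force: 0.0
```

```bash
python3 - <<'E'
from h import *
go(np.r_[w2(0,.069+.012),.06],162.3)
s=robot.snapshot('top');I=s['image']
cv2.imwrite('pics/t4.png',cv2.resize(I[180:270,110:250,::-1],None,fx=5,fy=5,interpolation=cv2.INTER_CUBIC))
hsv=cv2.cvtColor(I,cv2.COLOR_RGB2HSV).astype(int)
o=(hsv[...,1]>120)&(hsv[...,2]>60)
R=np.array([[np.cos(FA),-np.sin(FA)],[np.sin(FA),np.cos(FA)]])
for n,m,h in(('bar',o&(hsv[...,0]>15)&(hsv[...,0]<30),.024),('wedge',o&(hsv[...,0]<15),.036)):
    r=rect(s,m&win(s,115,225,188,255),h); print(n,r,(r[:2]/1000-FC)@R)
E
```

```text
shift [-0.145   0.0601  0.1065] turn 0.001 now [0.4069 0.4159 0.1659] yaw 162.3 F [-0.7 -0.3 -0.7] w 0.0421 t 9.375
bar [498.5 386.2  45.6  24.5 -17.5] [-0.04889104  0.01997813]
wedge [549.4 409.7   7.3   1.5 -71.4] [-0.00754826  0.05784413]
```

View pics/t4.png

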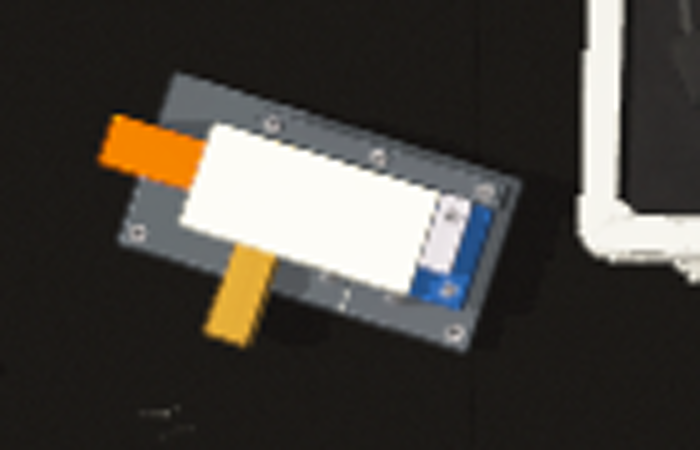

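The brass bar is fully under the tile, its visible end at about (240,295), and the wedge and tile are in place. Next is the wedge, with the tool turned by +90°.

carry_out:
  steps:
    - [[-0.03,0.015,0],1,-0.3]
    - [[-0.06,0.03,0],2,-0.3]
    - [[-0.1,0.045,0.02],3,-0.3]
    - [[-0.145,0.055,0.04],4,-0.3]
    - [[-0.145,0.055,0.06],5,-0.3]
    - [[-0.145,0.055,0.08],6,-0.3]
    - [[-0.145,0.055,0.09],7,-0.3]
    - [[-0.145,0.055,0.09],8,-0.3]
    - [[-0.145,0.055,0.09],9,-0.3]
    - [[-0.145,0.055,0.09],9,-0.3]

```text
time: 10.68
tool_pos: [0.562, 0.4233, 0.0732]
ee_rot: [-3.142, 0.0, 1.265]
wrist_force: [-0.2, -0.0, -0.0]
width: 0.0613
finger_force: 0.0
```

```bash
python3 - <<'E'
from h import *
go(np.r_[w2(0.001,.076),.014],72.3)
E
```

```text
shift [0.0014 0.0006 0.0592] turn 0.016 now [0.562  0.4233 0.0732] yaw 72.5 F [-0.2 -0.  -0. ] w 0.0613 t 10.675
```

carry_out:
  steps:
    - [[0,0,0.03],0,-0.3]
    - [[0,0,0.05],0,-0.3]
    - [[0,0,0.059],0,-0.3]
    - [[0,0,0.059],0,1]
    - [[0,0,0.059],0,1]
    - [[0,0,0.059],0,1]
    - [[0,0,0.059],0,1]
    - [[0,0,0.059],0,1]
    - [[0,0,0.059],0,1]
    - [[0,0,0.059],0,1]

```text
time: 11.92
tool_pos: [0.5625, 0.4238, 0.0155]
ee_rot: [3.14, -0.001, 1.263]
wrist_force: [0.2, -0.3, 4.1]
width: 0.0237
finger_force: 29.9
```

```bash
python3 - <<'E'
from h import *
go(np.r_[w2(0.001,.146),.014],72.3)
go(np.r_[w2(-.05,.135),.014],72.3)
s=robot.snapshot('top')
print(s['z_map'][195:205,60:70].mean(), cloud(s)[198,65:92:5], )
E
```

```text
shift [0.0708 0.0004 0.0016] turn 0.005 now [0.5625 0.4238 0.0155] yaw 72.3 F [ 0.2 -0.3  4.1] w 0.0237 t 11.925
shift [ 0.0598 -0.0506  0.0015] turn 0.005 now [0.5625 0.4238 0.0155] yaw 72.3 F [ 0.2 -0.3  4.1] w 0.0237 t 11.925
0.76580054 [[0.55336191 0.44056941 0.40599817]
 [0.55364863 0.43390626 0.4032998 ]
 [0.55345354 0.4253676  0.40503724]
 [0.55361308 0.41816692 0.40350943]
 [0.55365623 0.41051531 0.40305315]
 [0.55405754 0.40410303 0.39929822]]
```

carry_out:
  steps:
    - [[0.03,0,-0.0005],0,1]
    - [[0.055,0,-0.001],0,1]
    - [[0.06,-0.02,-0.004],0,1]
    - [[0.06,-0.05,-0.004],0,1]
    - [[0.06,-0.05,-0.004],0,1]
    - [[0.06,-0.05,0.004],0,1]
    - [[0.06,-0.05,0.009],0,1]
    - [[0.06,-0.05,0.009],0,1]

```text
time: 12.98
tool_pos: [0.5329, 0.4951, 0.0054]
ee_rot: [-3.141, 0.0, 1.262]
wrist_force: [-1.0, -0.3, 3.0]
width: 0.0235
finger_force: 30.0
```

```bash
python3 - <<'E'
from h import *
go(np.r_[w2(-.05,.135),.0055],72.3)
E
```

```text
shift [ 0.0008 -0.0007 -0.0001] turn -0.001 now [0.5329 0.4951 0.0054] yaw 72.3 F [-1.  -0.3  3. ] w 0.0235 t 12.975
```

carry_out:
  steps:
    - [[0,0,0],0,0.1]
    - [[0,0,0],0,0.1]
    - [[0,0,0],0,0.1]
    - [[0,0,0],0,0.1]
    - [[0,0,-0.03],0,0.1]
    - [[0,0,-0.08],0,0.1]
    - [[0,0,-0.13],0,0.1]
    - [[0,-0.05,-0.13],0,1]
    - [[0,-0.1,-0.13],0,1]
    - [[0,-0.13,-0.13],0,1]

```text
time: 14.22
tool_pos: [0.4063, 0.536, 0.136]
ee_rot: [-3.141, -0.001, 1.264]
wrist_force: [0.9, -0.2, -0.1]
width: 0.0157
finger_force: 0.0
```

```bash
python3 - <<'E'
from h import *
go(np.r_[w2(0,-.04),.06],162.3)
s=robot.snapshot('top');I=s['image']
cv2.imwrite('pics/t5.png',cv2.resize(I[180:270,80:220,::-1],None,fx=5,fy=5,interpolation=cv2.INTER_CUBIC))
P=cloud(s);hsv=cv2.cvtColor(I,cv2.COLOR_RGB2HSV).astype(int)
m=(hsv[...,2]>200)&(hsv[...,1]<40)&win(s,140,200,195,240)
q=P[cv2.erode(m.astype(np.uint8),np.ones((3,3)))>0]; A=np.c_[q[:,:2],np.ones(len(q))]; k=np.linalg.lstsq(A,q[:,2],rcond=None)[0]; print(k,np.median(q,0))
E
```

```text
shift [-0.1751  0.1818  0.0759] turn -8.986 now [0.4063 0.536  0.136 ] yaw 72.4 F [ 0.9 -0.2 -0.1] w 0.0157 t 14.225
 ** On entry to DLASCL parameter number  4 had an illegal value
 ** On entry to DLASCL parameter number  4 had an illegal valueTraceback (most recent call last):
  File "<stdin>", line 7, in <module>
    x, resids, rank, s = _umath_linalg.lstsq(a, b, rcond,
                         ~~~~~~~~~~~~~~~~~~~^^^^^^^^^^^^^
                                             signature=signature)
                                             ^^^^^^^^^^^^^^^^^^^^
    raise LinAlgError("SVD did not converge in Linear Least Squares")
numpy.linalg.LinAlgError: SVD did not converge in Linear Least Squares
```

View pics/t5.png

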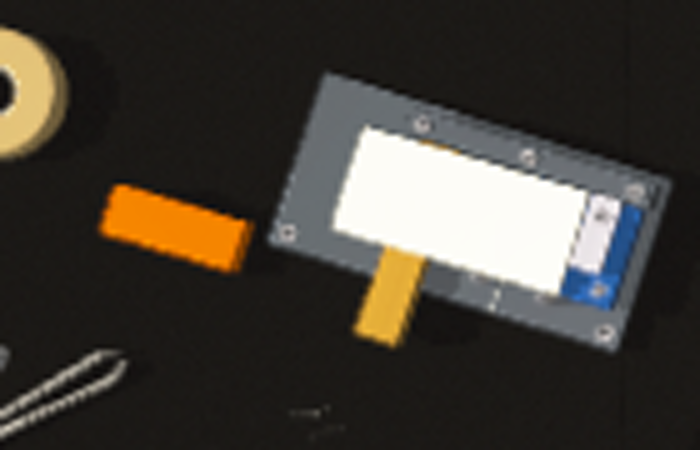

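The wedge lies on the bench at (175,228), off the fixture. The tile looks flat and unmoved, with the bar under it. Now I press.

carry_out:
  steps:
    - [[-0.05,0.05,0],0,1]
    - [[-0.09,0.09,0],0,1]
    - [[-0.13,0.135,0],0,1]
    - [[-0.175,0.1815,0],0,1]
    - [[-0.175,0.1815,0],0,1]
    - [[-0.175,0.1815,0.03],0,1]
    - [[-0.175,0.1815,0.06],0,1]
    - [[-0.175,0.1815,0.08],0,1]
    - [[-0.175,0.1815,0.09],0,1]
    - [[-0.175,0.1815,0.09],0,1]

```text
time: 15.52
tool_pos: [0.5278, 0.3139, 0.045]
ee_rot: [-3.141, 0.001, 1.264]
wrist_force: [-0.3, 0.2, 0.7]
width: 0.0002
finger_force: 0.0
```

```bash
python3 - <<'E'
from h import *
go(np.r_[w2(0,-.04),.032],72.3)
E
```

```text
shift [-0.    -0.001  0.013] turn 0.01 now [0.5278 0.3139 0.045 ] yaw 72.4 F [-0.3  0.2  0.7] w 0.0002 t 15.525
```

carry_out:
  steps:
    - [[0,0,0.006],0,1]
    - [[0,0,0.01],0,1]
    - [[0,0,0.012],0,1]
    - [[0,0,0.0135],0,1]
    - [[0,0,0.0145],0,1]
    - [[0,0,0.0145],0,1]
    - [[0,0,0.0145],0,1]

```text
time: 16.4
tool_pos: [0.5285, 0.3135, 0.0323]
ee_rot: [3.141, -0.0, 1.263]
wrist_force: [-2.2, -0.6, 6.0]
width: 0.0001
finger_force: 2.7
```

carry_out:
  steps:
    - [[0,0,0.001],0,1]
    - [[0,0,0.002],0,1]
    - [[0,0,0.002],0,1]
    - [[0,0,0.002],0,1]
    - [[0,0,0.002],0,1]

```text
time: 17.02
tool_pos: [0.5286, 0.3135, 0.0323]
ee_rot: [3.141, -0.001, 1.263]
wrist_force: [-5.0, -2.1, 12.0]
width: 0.0004
finger_force: 6.1
```

```bash
python3 - <<'E'
from h import *
go(np.r_[w2(0,-.04),.032],72.3)
s=robot.snapshot('scene')
cv2.imwrite('pics/s6.png',cv2.resize(s['image'][210:320,180:330,::-1],None,fx=5,fy=5,interpolation=cv2.INTER_CUBIC))
E
```

```text
shift [ 0.0002 -0.0019  0.0003] turn 0.006 now [0.5286 0.3135 0.0323] yaw 72.4 F [-5.  -2.1 12. ] w 0.0004 t 17.025
```

View pics/s6.png

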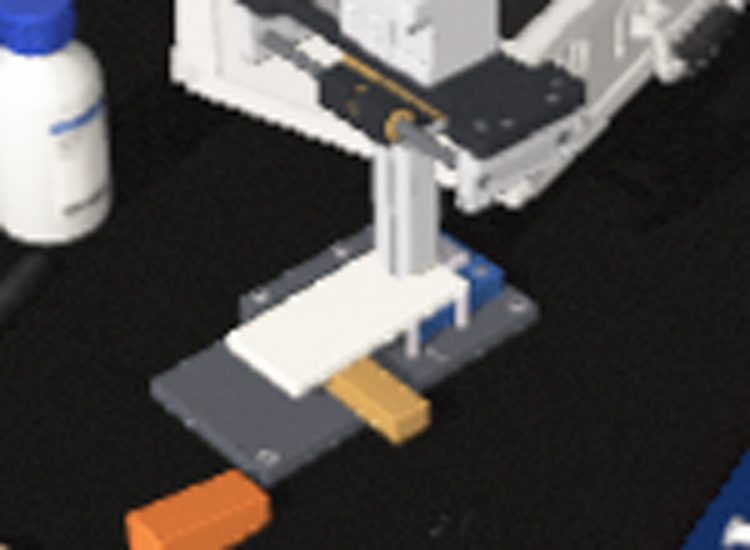

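The closed fingers press the tile over the blue plate at about (405,265) with 12 N. The tile is flat, the bar is under it, and the wedge is off the fixture.

```bash
python3 -c "
from bench import robot
print(robot.close_job())"
```

```text
the job is handed in; nothing more can be done
None
```

I handed the job in at about 17 s. The brass bar is under the tile against the back fence, and the wedge is on the bench off the fixture. The tile is flat, with shut fingers pressing it over the blue plate at about 12 N. I never touched the steel bar, bottle or timer; the hand-in returned no verdict.

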